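# Stack the terminal stud and hold the switch body in the corner stop

## Robot

A 7-joint arm with a two-finger parallel gripper is mounted at the origin on the work surface. World frame = base frame: x ahead of the robot, y to its left, z up, the work surface at z = 0. Lengths are in m, angles in rad, forces in N, time in s.
With the tool pointing down it reaches from about 0.425 to 0.925 m from the base axis. Payload 6.8 kg.
Tool frame: the origin (TCP) lies midway between the tips of the shut fingers; the grasp point (between the pads) lies 19 mm behind it; z points along the fingers, y is the line along which they close (so a half turn about z gives the same grasp; the last joint's range is limited). The gripper opens to 85 mm and grips with 20 to 120 N. Pads are 22 mm wide; open, the fingers measure 114 mm over their backs; the gripper's body (76 mm by 85 mm) begins 54 mm behind the grasp point. The pads swing forward as they close: fully open they stand 13 mm farther back than shut.
Start: joints at [-1.362, 0.477, 0.022, 1.555, -0.011, 1.109, -0.083], TCP at [0.21, 0.641, 0.231] pointing down, gripper open.
Joint ranges: [-2.96, 2.96], [-0.34, 2.1], [-1.41, 1.46], [0.24, 2.44], [-1.37, 4.51], [0.17, 1.92], [-2.96, 2.96]. Speed limits (rad/s): [2.39, 2.39, 3.14, 3.14, 3.14, 3.14, 3.14].

## Interface

Orientations are given as a unit quaternion [w, x, y, z].
In Python, from station import bot gives the robot as it stands.
- The arm moves only by the tool jog_arm, never from a script. Its argument "rows" is a list of rows, each an object of numbers: "fingers": the finger opening in mm, from 0 to 85.4; "x", "y", "z": the shift along the tool's x, y, z in mm; "ax", "ay", "az": the turn, a rotation vector about the tool's x, y, z in degrees. A call has exactly 8 rows; each row shifts and turns the commanded pose from where the row before left it, along the tool's axes as they then stand; what a row does not reach is not made up. A row lasts 1/10 s, in which the tool goes at most 50 mm and 8.59 degrees, less where a joint would pass 70% of its speed; a pose out of reach is approached as far as the arm can. A call with a gripper value outside its range is refused whole. The fingers move at their own pace and stop on an object; "force" is the grip in N (left out, the last holds). Time passes only in rows, so rows that do not move let the fingers close, or fill a call up. It gives the time, the measured TCP pose, the force, the opening and the grip force at its end, in the units of the state.
- bot.get_obs(): the state, without advancing time (a new reading comes with each control period).
- bot.read_camera(name): name is "scene" or "top"; returns a dict with "pixels" (480x640x3 uint8, red, green, blue), "vertical_fov" (degrees; the focal length in pixels is half the picture's height over the tangent of half this angle, whatever the lens; pixels are square), "cx", "cy" (the principal point, pixels), "dist_coeffs" ([k1, k2, p1, p2, k3] as OpenCV has them; the pictures are not rectified), "world_from_camera" (4x4, takes a point from camera to world coordinates). Camera axes: x right, y down, z forward; pixel columns grow to the right and rows downward; lengths in m; the calibration is good to about 2 mm. A picture is of the moment at which its call begins. There is no depth.
- bot.hand_in(): hands the job in; it is judged then, once.
The state is a dict: "t": time; "q": joint angles; "joint_vel": joint speeds; "joint_torque": joint torques, N m; "eef_pos": TCP position; "tool_rot": TCP orientation; "contact_force": force on the tool from outside, world axes, zero at the start; "torque": the same for the moment, N m; "gripper_width": opening from 0.0 (shut) to 1.0 (fully open); "grasp_force": force on a finger pad.
Only numpy, scipy, OpenCV 4.12 (cv2) and the standard library are available. Lean on these libraries where they do the work, as an engineer would, in place of code of your own. Each camera call takes 0.05 s, during which the arm holds its last target. There are 200 camera calls.

## Task

On the terminal stud of the grey switch body, thread the wide steel collar and then the narrow steel collar, both fully home. Then bring the switch body, standing flat on the table, into the corner of the steel stop with its stud end flush against the short fence and its long side flush against the long fence, and press it firmly against both fences at once. Finish while still holding it pressed there, with the collars still seated, and leave everything else on the table where it lies.

Things in the scene. Friction and masses are not known exactly. Their poses are not given: they have to be found in the camera images.
- switch_center (a point): Loose grey moulded switch body, about 0.5 to 0.8 kg: a block 80 (own x) x 140 (own y) x 42 high, standing on the table (sizes in mm), friction on table and fences about 0.5 to 0.7. The point is the centre of that block, 21 above its underside. Own +y points to the end that carries the terminal stud, z up.
- nose (a point): Centre of the raised grey nose on top of the switch body, the place to grip it: 30 wide (own x) x 44 long (own y) x 32 high (mm), standing on the block's top from 42 to 74 above the block's underside (plus a black toggle 4 high on top). It lies 24 mm from the block's centre towards -y, same axes as the switch body.
- stud_foot (a point): Point on the stud's axis where the upright steel stud leaves the switch body's top face (42 mm above its underside), 46 mm from the block's centre towards own +y. The stud is 12 mm in diameter and 42 mm tall, tapered over the last 4 mm.
- wide_center (a point): Centre of the wide loose steel collar: a plain ring, outer diameter 44, bore 17, 20 high (mm), 120 g, lying flat on the table, axis upright; the point is half-way up.
- narrow_center (a point): Centre of the narrow loose steel collar: a plain ring, outer diameter 32, bore 17, 14 high (mm), 50 g, lying flat on the table, axis upright; the point is half-way up.
- corner (a point): Inner corner of the fixed steel corner stop, at table height. From it the long fence runs along the stop's own -y and the short fence along its own -x. The inside of the corner is the quarter with x < 0 and y < 0, where the switch body goes with its own axes parallel to these (own +y the same way as the stop's +y).
- fence_long: Long fence of the stop, fixed steel bar 25 mm thick, 30 mm high: inner face in the plane x = 0 of the stop, from 165 mm on the -y side to 25 mm on the +y side. Origin and axes as the corner point.
- fence_short: Short fence of the stop, fixed steel bar 25 mm thick, 30 mm high: inner face in the plane y = 0 of the stop, from the corner to 105 mm on the -x side. Origin and axes as the corner point.
- copper_coil: Bystander, to be left alone: a flat coil of copper strip, 124 mm across, 20 mm high. Origin at its underside.
- wrench: Bystander, to be left alone: a steel wrench, 170 mm long, lying flat.
- screwdriver: Bystander, to be left alone: a screwdriver, 180 mm long, lying flat.
- jar: Bystander, to be left alone: a closed white jar with a black lid, 56 mm across, 70 mm high. Origin at its underside.
- fuse_holder: Bystander, to be left alone: a small black fuse holder with a white fuse, 34 x 50 x 35 mm. Origin at its underside.
- spare_breaker: Bystander, to be left alone: a larger grey breaker (100 x 130 x 90 mm) on a thin white panel plate at the far edge. Origin at its underside.
Mind the look-alikes: they are no part of the job. Leave any brown look-alike of the part that bears switch_center alone.

How it is judged:
On the way, in this order (a step that is already met when the one before it is completed fails the run):
1. the wide collar is fully home on the stud, resting on the switch body (horizontal distance between wide_center and stud_foot below 0.005 m and z of wide_center in the frame of stud_foot between 0.007 and 0.013 m), for 0.2 s.
2. the narrow collar is fully home on the stud, resting on the wide collar (all of step 1 and horizontal distance between narrow_center and stud_foot below 0.005 m and z of narrow_center in the frame of stud_foot between 0.024 and 0.03 m), for 0.2 s.
3. the switch body is pressed flush against both fences at once (contact force between switch and fence_long above 2 N and contact force between switch and fence_short above 2 N and angle between the y axis of switch_center and the y axis of corner, either way round below 0.03 rad and x of switch_center in the frame of corner between -0.043 and -0.037 m and y of switch_center in the frame of corner between -0.073 and -0.067 m and y of stud_foot in the frame of corner above -0.035 m and height (world z) of switch_center below 0.024 m and angle between switch_center's own z axis and vertical below 0.04 rad), for 0.3 s.
At the end, for the whole second after the job is handed in: Switch body flat on the table in the corner, stud end to the short fence, within 3 mm and 0.03 rad of flush, pressed by the fingers with over 2 N on each fence; wide collar resting on the body, narrow collar on the wide one, both round the stud (5 mm sideways, 3 mm in height) (all of step 2 and all of step 3 and contact force between the fingers and switch above 1 N); the arm keeps its last pose, push and grip.
It fails at once if a bystander is pushed more than 3 cm from its place (distance of any of copper_coil, wrench, screwdriver, jar, fuse_holder, spare_breaker from where it was at the start of the episode above 0.03 m).
It also fails if it takes over 67 s, if anything falls off the work surface, if the arm or the gripper's body presses on something with over 40 N, if the wrist force passes 120 N, or if a joint passes its speed limit or range.

## Working session

There is one attempt and no reset: what is moved stays moved. The work goes in short steps, Python scripts to look and compute and a tool call to move; the robot and the scene stay as the last step left them, time stands still between calls to the robot, and variables do not carry over. Pictures are saved under pics/ and viewed, at most 12 in all, crops included, and the job is handed in when it is done.

Besides the shell and the picture viewer there is one more tool, called as a command line: name --argument value ..., lists and objects as JSON in quotes. jog_arm: Moves the arm, as the interface text tells. Its arguments: {"type":"object","properties":{"rows":{"type":"array","items":{"type":"object","properties":{"fingers":{"type":"number"},"x":{"type":"number"},"y":{"type":"number"},"z":{"type":"number"},"ax":{"type":"number"},"ay":{"type":"number"},"az":{"type":"number"}}}},"force":{"type":"number"}},"required":["rows"]}

```bash
mkdir -p pics; cat > h.py <<'E'
import numpy as np, cv2
from station import bot
def cam(name,save=None):
    c=bot.read_camera(name)
    if save: cv2.imwrite('pics/'+save,c['pixels'][:,:,::-1])
    return c
def K(c):
    f=240/np.tan(np.radians(c['vertical_fov'])/2)
    return np.array([[f,0,c['cx']],[0,f,c['cy']],[0,0,1.]])
def pix2w(c,uv,z):
    p=cv2.undistortPoints(np.array(uv,float).reshape(-1,1,2),K(c),np.array(c['dist_coeffs'],float)).reshape(-1,2)
    T=np.array(c['world_from_camera']); d=np.c_[p,np.ones(len(p))]@T[:3,:3].T
    s=(np.broadcast_to(z,len(p))-T[2,3])/d[:,2]
    return T[:3,3]+d*s[:,None]
def w2pix(c,P):
    T=np.linalg.inv(np.array(c['world_from_camera']))
    r,_=cv2.Rodrigues(T[:3,:3])
    return cv2.projectPoints(np.array(P,float).reshape(-1,1,3),r,T[:3,3],K(c),np.array(c['dist_coeffs'],float))[0].reshape(-1,2)
E
python3 - <<'E'
from h import *
for n in('scene','top'):
    c=cam(n,n+'0.png'); print(n,c['vertical_fov'],c['dist_coeffs'],np.round(c['world_from_camera'],3).tolist())
print(bot.get_obs())
E
```

```text
scene 49.72787604105375 [-0.12640679  0.          0.          0.          0.        ] [[0.318, 0.602, -0.733, 1.262], [0.948, -0.188, 0.258, -0.273], [0.017, -0.776, -0.63, 0.689], [0.0, 0.0, 0.0, 1.0]]
top 51.16362336753986 [0.01720182 0.         0.         0.         0.        ] [[0.002, -0.979, 0.202, 0.362], [-1.0, -0.003, -0.004, -0.02], [0.005, -0.202, -0.979, 1.009], [0.0, 0.0, 0.0, 1.0]]
{'t': 0.1, 'q': array([-1.36212218,  0.47769552,  0.02231384,  1.55635293, -0.01149529,
        1.10930228, -0.08308879]), 'joint_vel': array([ 4.65204766e-04, -3.53349737e-03,  3.97467921e-04, -3.06022750e-03,
       -1.83361357e-03, -1.50763248e-03, -6.52865345e-05]), 'joint_torque': array([ 5.28652046e-03, -5.97764111e+01,  1.61421541e+00, -2.81960016e+01,
        1.28289734e-02,  4.83183234e-03, -2.12327274e-05]), 'eef_pos': array([0.21009243, 0.64090819, 0.23043693]), 'tool_rot': array([-7.45464410e-05,  1.57696525e-01,  9.87487287e-01, -8.11768430e-04]), 'contact_force': array([-0.77157175, -0.47986595, -1.08668432]), 'torque': array([ 0.03604507, -0.03470321, -0.01212666]), 'grasp_force': 0.0, 'gripper_width': 1.0010048281876283}
```

View pics/scene0.png

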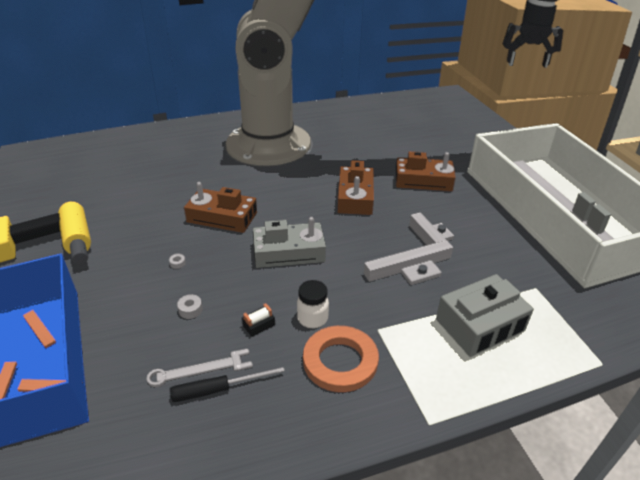

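View pics/top0.png

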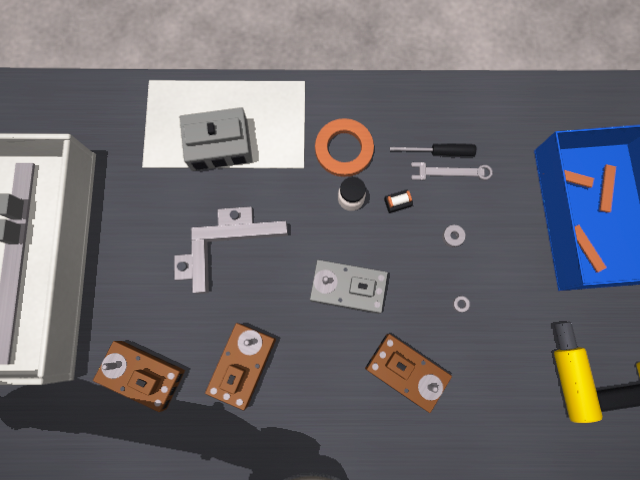

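The scene shows a single grey switch body (scene ~(290,243), top ~(349,286)). There are three brown look-alikes (top (138,376), (240,366), (409,372)), which I'll leave alone. The large grey breaker (top (214,137)) is the spare. The wide collar is at top (455,235), the narrow one at (462,304), and the corner stop near (205,240). I'll confirm these in an enlarged crop.

```bash
python3 - <<'E'
import cv2
i=cv2.imread('pics/top0.png')
cv2.imwrite('pics/crop0.png',cv2.resize(i[190:330,170:490],None,fx=2.5,fy=2.5,interpolation=cv2.INTER_CUBIC))
E
```

```text
(no output)
```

View pics/crop0.png

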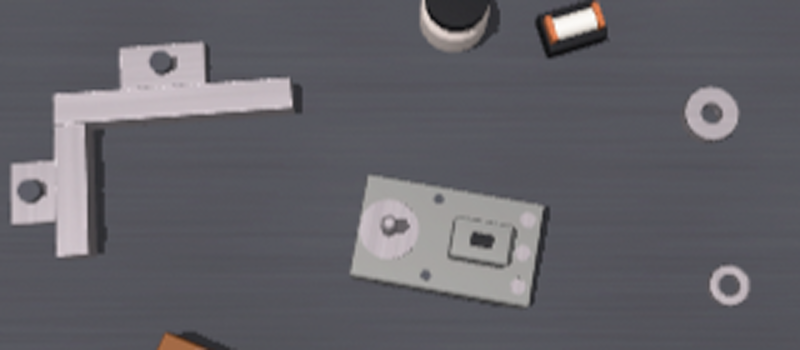

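The crop confirms it: the grey body has its stud at the left end (crop (390,225), which is world +y). The wide collar is at crop (712,113) and the narrow one at (730,285). The inner corner of the stop is near crop (86,123).

```bash
python3 - <<'E'
from h import *
c=cam('top'); s=cam('scene')
cr=lambda a:np.array(a)/2.5+[170,190]-0.3
sw=pix2w(c,cr([(368,175),(548,205),(528,306),(350,275)]),.042); print('sw',sw.round(4).tolist())
m=sw.mean(0); print(m, np.linalg.norm(np.diff(np.r_[sw,sw[:1]],axis=0),axis=1))
v=(sw[0]+sw[3]-sw[1]-sw[2])[:2]; print('y-axis dir deg from +y(ccw)',np.degrees(np.arctan2(-v[0],v[1])))
F=pix2w(c,cr([(86,123),(293,110),(86,255),(291,78),(55,94),(56,257)]),.03); print('fence',F.round(4).tolist())
# rings by threshold; both cams
def blob(c,box,z):
    x0,y0,x1,y1=box; im=cv2.cvtColor(c['pixels'],cv2.COLOR_RGB2GRAY)[y0:y1,x0:x1]
    t,b=cv2.threshold(im,0,255,cv2.THRESH_OTSU)
    k=max(cv2.findContours(b,cv2.RETR_EXTERNAL,cv2.CHAIN_APPROX_NONE)[0],key=cv2.contourArea).reshape(-1,2)+[x0,y0]
    w=pix2w(c,k,z)[:,:2].astype(np.float32); return np.round(cv2.minEnclosingCircle(w),4) if 0 else (w.mean(0).round(4),np.round(cv2.fitEllipse(w)[:2],4).tolist() if 0 else [np.round(a,4) for a in cv2.fitEllipse(w)[:2]])
print('wide',blob(c,(438,218,472,252),.02),blob(s,(168,288,212,326),.02))
print('narrow',blob(c,(448,290,476,318),.014),blob(s,(160,246,194,276),.014))
# stud tip in both
print('stud tip top', pix2w(c,cr([(388,224)]),.084))
E
python3 - <<'E'
import cv2
i=cv2.imread('pics/scene0.png')
cv2.imwrite('pics/crop1.png',cv2.resize(i[200:300,240:460],None,fx=3.6,fy=3.6,interpolation=cv2.INTER_CUBIC))
E
```

```text
sw [[0.5183, -0.0076, 0.042], [0.4951, -0.1475, 0.042], [0.4174, -0.1304, 0.042], [0.4406, 0.0058, 0.042]]
[ 0.46783599 -0.06990632  0.042     ] [0.14187474 0.07962892 0.13816839 0.07886305]
y-axis dir deg from +y(ccw) -9.54189839330123
fence [[0.5615, 0.217, 0.03], [0.5726, 0.0527, 0.03], [0.4567, 0.2117, 0.03], [0.5989, 0.0548, 0.03], [0.5851, 0.2429, 0.03], [0.4551, 0.2348, 0.03]]
wide (array([ 0.5732, -0.2837], dtype=float32), [array([ 0.5733, -0.2839]), array([0.0407, 0.0419])]) (array([ 0.5746, -0.2867], dtype=float32), [array([ 0.5747, -0.2869]), array([0.0411, 0.0421])])
narrow (array([ 0.4359, -0.2924], dtype=float32), [array([ 0.4361, -0.2926]), array([0.0293, 0.03  ])]) (array([ 0.4377, -0.2953], dtype=float32), [array([ 0.4378, -0.2953]), array([0.0302, 0.0321])])
stud tip top [[ 0.47482422 -0.02310219  0.084     ]]
```

View pics/crop1.png

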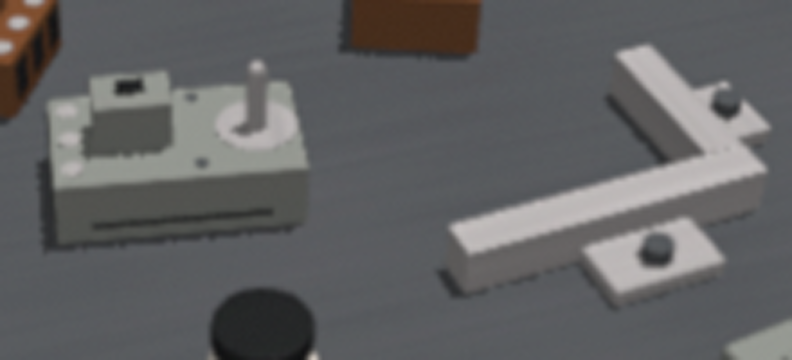

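The second crop shows the stud tip at crop (256,63) in the scene view, and the fence geometry agrees with the given sizes. Next I'll cross-check both cameras and plan the first move.

```bash
cat >> h.py <<'E'
from scipy.spatial.transform import Rotation as Ro
def pose():
    o=bot.get_obs(); q=o['tool_rot']; return o['eef_pos'],Ro.from_quat([q[1],q[2],q[3],q[0]]),o
def plan(wps):
    """wps: list of (x,y,z,yaw_deg of tool y axis in world,nrows); prints tool-frame rows"""
    p,R,o=pose(); p=p.copy()
    print('at',p.round(4),'t',round(o['t'],2),'F',o['contact_force'].round(1),'w',round(o['gripper_width']*85.4,1),'gf',round(o['grasp_force'],1))
    for x,y,z,yaw,n in wps:
        a=np.radians(yaw); ty=np.array([np.cos(a),np.sin(a),0]); tz=np.array([0,0,-1.]); Rt=Ro.from_matrix(np.c_[np.cross(ty,tz),ty,tz])
        rv=(R.inv()*Rt).as_rotvec()
        for k in range(n):
            d=(np.array([x,y,z])-p)/(n-k); s=R.inv().apply(d)*1000; r=np.degrees(rv)/n
            print(s.round(1).tolist(),r.round(2).tolist()); p=p+d; R=R*Ro.from_rotvec(rv/n)
E
python3 - <<'E'
from h import *
s=cam('scene'); cr=lambda a:np.array(a)/3.6+[240,200]-0.36
sw=pix2w(s,cr([(307,163),(58,188),(48,100),(290,82)]),.042); print(sw.round(4).tolist(),sw.mean(0))
v=(sw[0]+sw[3]-sw[1]-sw[2])[:2]; print(np.degrees(np.arctan2(-v[0],v[1])))
print('stud',pix2w(s,cr([(257,64)]),.084))
print('fence',pix2w(s,cr([(450,230),(463,253),(765,170)]),.03).round(4).tolist())
plan([(.5,.25,.2,30,8),(.574,-.15,.2,-9.5,8),(.574,-.285,.08,-9.5,8)])
E
```

```text
[[0.5175, -0.0097, 0.042], [0.4976, -0.1445, 0.042], [0.4197, -0.1327, 0.042], [0.4445, 0.0045, 0.042]] [ 0.46984771 -0.07060041  0.042     ]
-9.344115188072811
stud [[ 0.47662138 -0.0256277   0.084     ]]
fence [[0.5803, 0.0503, 0.03], [0.5995, 0.0499, 0.03], [0.5867, 0.2396, 0.03]]
at [0.2102 0.6412 0.2309] t 0.25 F [-0.2  0.3 -0.2] w 85.5 gf 0.0
[-49.7, -35.2, 3.9] [-0.01, 0.0, 5.23]
[-52.7, -30.5, 3.9] [-0.01, 0.0, 5.23]
[-55.2, -25.6, 3.9] [-0.01, 0.0, 5.23]
[-57.3, -20.4, 3.9] [-0.01, 0.0, 5.23]
[-58.9, -15.1, 3.9] [-0.01, 0.0, 5.23]
[-60.1, -9.7, 3.9] [-0.01, 0.0, 5.23]
[-60.7, -4.2, 3.9] [-0.01, 0.0, 5.23]
[-60.8, 1.4, 3.9] [-0.01, 0.0, 5.23]
[-47.9, -17.0, 0.0] [-0.0, 0.0, 4.94]
[-49.2, -12.8, 0.0] [-0.0, 0.0, 4.94]
[-50.1, -8.5, 0.0] [-0.0, 0.0, 4.94]
[-50.7, -4.2, 0.0] [-0.0, 0.0, 4.94]
[-50.8, 0.2, 0.0] [-0.0, 0.0, 4.94]
[-50.6, 4.6, 0.0] [-0.0, 0.0, 4.94]
[-50.1, 8.9, 0.0] [-0.0, 0.0, 4.94]
[-49.1, 13.2, 0.0] [-0.0, 0.0, 4.94]
[-16.6, 2.8, 15.0] [0.0, 0.0, -0.0]
[-16.6, 2.8, 15.0] [0.0, 0.0, -0.0]
[-16.6, 2.8, 15.0] [0.0, 0.0, -0.0]
[-16.6, 2.8, 15.0] [0.0, 0.0, -0.0]
[-16.6, 2.8, 15.0] [0.0, 0.0, -0.0]
[-16.6, 2.8, 15.0] [0.0, 0.0, -0.0]
[-16.6, 2.8, 15.0] [0.0, 0.0, -0.0]
[-16.6, 2.8, 15.0] [0.0, 0.0, -0.0]
```

jog_arm --rows '[{"x":-38,"y":-27,"z":3,"az":5},{"x":-40,"y":-24,"z":3,"az":5},{"x":-42,"y":-20,"z":3,"az":5},{"x":-44,"y":-16,"z":3,"az":5},{"x":-45,"y":-12,"z":3,"az":5},{"x":-46,"y":-8,"z":3,"az":5},{"x":-46,"y":-4,"z":3,"az":5},{"x":-46,"y":0,"z":3,"az":5}]'

```text
invalid input
```

```bash
python3 -c "
from h import *
plan([(.574,-.15,.17,-9.5,13),(.574,-.285,.06,-9.5,7)])"
```

```text
at [0.2102 0.6412 0.2309] t 0.25 F [-0.2  0.3 -0.2] w 85.5 gf 0.0
[-45.6, -49.1, 4.7] [-0.0, 0.0, 6.26]
[-50.6, -43.8, 4.7] [-0.0, 0.0, 6.26]
[-55.1, -38.1, 4.7] [-0.0, 0.0, 6.26]
[-58.9, -31.8, 4.7] [-0.0, 0.0, 6.26]
[-62.1, -25.2, 4.7] [-0.0, 0.0, 6.26]
[-64.4, -18.3, 4.7] [-0.0, 0.0, 6.26]
[-66.0, -11.2, 4.7] [-0.0, 0.0, 6.26]
[-66.9, -3.9, 4.7] [-0.0, 0.0, 6.26]
[-66.9, 3.4, 4.7] [-0.0, 0.0, 6.26]
[-66.1, 10.7, 4.7] [-0.0, 0.0, 6.26]
[-64.6, 17.8, 4.7] [-0.0, 0.0, 6.26]
[-62.2, 24.7, 4.7] [-0.0, 0.0, 6.26]
[-59.2, 31.4, 4.7] [-0.0, 0.0, 6.26]
[-19.0, 3.2, 15.7] [-0.0, 0.0, -0.0]
[-19.0, 3.2, 15.7] [-0.0, 0.0, -0.0]
[-19.0, 3.2, 15.7] [-0.0, 0.0, -0.0]
[-19.0, 3.2, 15.7] [-0.0, 0.0, -0.0]
[-19.0, 3.2, 15.7] [-0.0, 0.0, -0.0]
[-19.0, 3.2, 15.7] [-0.0, 0.0, -0.0]
[-19.0, 3.2, 15.7] [-0.0, 0.0, -0.0]
```

Probably every row needs all of its fields.

jog_arm --rows '[{"fingers":85,"x":-38,"y":-27,"z":3,"ax":0,"ay":0,"az":5},{"fingers":85,"x":-40,"y":-24,"z":3,"ax":0,"ay":0,"az":5},{"fingers":85,"x":-42,"y":-20,"z":3,"ax":0,"ay":0,"az":5},{"fingers":85,"x":-44,"y":-16,"z":3,"ax":0,"ay":0,"az":5},{"fingers":85,"x":-45,"y":-12,"z":3,"ax":0,"ay":0,"az":5},{"fingers":85,"x":-46,"y":-8,"z":3,"ax":0,"ay":0,"az":5},{"fingers":85,"x":-46,"y":-4,"z":3,"ax":0,"ay":0,"az":5},{"fingers":85,"x":-46,"y":0,"z":3,"ax":0,"ay":0,"az":5}]' --force 40

```text
t: 1.05
eef_pos: [0.4333, 0.3413, 0.2074]
tool_rot: [0.0, 0.488, 0.873, 0.0]
contact_force: [0.0, 0.0, -0.3]
gripper_width: 0.995
grasp_force: 0.0
```

```bash
python3 -c "
from h import *
plan([(.574,-.15,.17,-9.5,12),(.574,-.285,.06,-9.5,4)])"
```

```text
at [0.4333 0.3413 0.2074] t 1.05 F [ 0.   0.  -0.3] w 85.0 gf 0.0
[-41.0, -11.5, 3.1] [0.0, -0.0, 3.43]
[-41.6, -9.0, 3.1] [0.0, -0.0, 3.43]
[-42.1, -6.5, 3.1] [0.0, -0.0, 3.43]
[-42.4, -4.0, 3.1] [0.0, -0.0, 3.43]
[-42.6, -1.4, 3.1] [0.0, -0.0, 3.43]
[-42.6, 1.1, 3.1] [0.0, -0.0, 3.43]
[-42.4, 3.6, 3.1] [0.0, -0.0, 3.43]
[-42.1, 6.2, 3.1] [0.0, -0.0, 3.43]
[-41.7, 8.7, 3.1] [0.0, -0.0, 3.43]
[-41.1, 11.2, 3.1] [0.0, -0.0, 3.43]
[-40.4, 13.6, 3.1] [0.0, -0.0, 3.43]
[-39.5, 16.0, 3.1] [0.0, -0.0, 3.43]
[-33.3, 5.6, 27.5] [-0.0, 0.0, -0.0]
[-33.3, 5.6, 27.5] [-0.0, 0.0, -0.0]
[-33.3, 5.6, 27.5] [-0.0, 0.0, -0.0]
[-33.3, 5.6, 27.5] [-0.0, 0.0, -0.0]
```

jog_arm --rows '[{"fingers":65,"x":-41,"y":-11.5,"z":3,"ax":0,"ay":0,"az":3.4},{"fingers":65,"x":-41.5,"y":-9,"z":3,"ax":0,"ay":0,"az":3.4},{"fingers":65,"x":-42,"y":-6.5,"z":3,"ax":0,"ay":0,"az":3.4},{"fingers":65,"x":-42.5,"y":-4,"z":3,"ax":0,"ay":0,"az":3.4},{"fingers":65,"x":-42.5,"y":-1.5,"z":3,"ax":0,"ay":0,"az":3.4},{"fingers":65,"x":-42.5,"y":1,"z":3,"ax":0,"ay":0,"az":3.4},{"fingers":65,"x":-42.5,"y":3.5,"z":3,"ax":0,"ay":0,"az":3.4},{"fingers":65,"x":-42,"y":6,"z":3,"ax":0,"ay":0,"az":3.4}]'

```text
t: 1.85
eef_pos: [0.5276, 0.0146, 0.1834]
tool_rot: [0.0, 0.679, 0.734, 0.0]
contact_force: [0.7, 0.6, 1.0]
gripper_width: 0.759
grasp_force: 0.0
```

jog_arm --rows '[{"fingers":65,"x":-41.5,"y":9,"z":3,"ax":0,"ay":0,"az":3.4},{"fingers":65,"x":-41,"y":11,"z":3,"ax":0,"ay":0,"az":3.4},{"fingers":65,"x":-40.5,"y":13.5,"z":3,"ax":0,"ay":0,"az":3.4},{"fingers":65,"x":-39.5,"y":16,"z":3,"ax":0,"ay":0,"az":3.4},{"fingers":65,"x":-33,"y":5.5,"z":27,"ax":0,"ay":0,"az":0},{"fingers":65,"x":-33,"y":5.5,"z":27,"ax":0,"ay":0,"az":0},{"fingers":65,"x":-33,"y":5.5,"z":27,"ax":0,"ay":0,"az":0},{"fingers":65,"x":-33,"y":5.5,"z":27,"ax":0,"ay":0,"az":0}]'

```text
t: 2.65
eef_pos: [0.5769, -0.282, 0.0621]
tool_rot: [-0.0, 0.76, 0.65, 0.0]
contact_force: [0.4, 0.3, -0.3]
gripper_width: 0.759
grasp_force: 0.0
```

```bash
python3 -c "
from h import *
plan([(.574,-.2853,.04,-9.5,1),(.574,-.2853,.003,-9.5,4)])"
```

```text
at [ 0.5769 -0.282   0.0621] t 2.65 F [ 0.4  0.3 -0.3] w 64.8 gf 0.0
[-3.7, -2.4, 22.1] [0.01, -0.02, 0.57]
[0.0, -0.0, 9.3] [0.0, 0.0, 0.0]
[0.0, -0.0, 9.3] [0.0, 0.0, 0.0]
[0.0, -0.0, 9.3] [0.0, 0.0, 0.0]
[0.0, -0.0, 9.2] [0.0, 0.0, 0.0]
```

jog_arm --rows '[{"fingers":65,"x":-3.5,"y":-2.5,"z":22,"ax":0,"ay":0,"az":0.5},{"fingers":65,"x":0,"y":0,"z":12,"ax":0,"ay":0,"az":0},{"fingers":65,"x":0,"y":0,"z":12,"ax":0,"ay":0,"az":0},{"fingers":65,"x":0,"y":0,"z":13,"ax":0,"ay":0,"az":0},{"fingers":40,"x":0,"y":0,"z":0,"ax":0,"ay":0,"az":0},{"fingers":40,"x":0,"y":0,"z":0,"ax":0,"ay":0,"az":0},{"fingers":40,"x":0,"y":0,"z":0,"ax":0,"ay":0,"az":0},{"fingers":40,"x":0,"y":0,"z":0,"ax":0,"ay":0,"az":0}]'

```text
t: 3.45
eef_pos: [0.5743, -0.284, 0.005]
tool_rot: [0.0, 0.763, 0.647, 0.0]
contact_force: [0.3, 0.1, -1.0]
gripper_width: 0.496
grasp_force: 40.6
```

jog_arm --rows '[{"fingers":65,"x":0,"y":0,"z":0,"ax":0,"ay":0,"az":0},{"fingers":65,"x":0,"y":0,"z":0,"ax":0,"ay":0,"az":0},{"fingers":65,"x":0,"y":0,"z":0,"ax":0,"ay":0,"az":8},{"fingers":65,"x":0,"y":0,"z":0,"ax":0,"ay":0,"az":8},{"fingers":65,"x":0,"y":0,"z":0,"ax":0,"ay":0,"az":8},{"fingers":65,"x":0,"y":0,"z":0,"ax":0,"ay":0,"az":8},{"fingers":65,"x":0,"y":0,"z":0,"ax":0,"ay":0,"az":8},{"fingers":65,"x":0,"y":0,"z":0,"ax":0,"ay":0,"az":8}]'

```text
t: 4.25
eef_pos: [0.5741, -0.2839, 0.0045]
tool_rot: [0.0, 0.961, 0.278, 0.0]
contact_force: [-0.5, 0.4, -0.3]
gripper_width: 0.767
grasp_force: 0.0
```

jog_arm --rows '[{"fingers":65,"x":0,"y":0,"z":0,"ax":0,"ay":0,"az":8},{"fingers":65,"x":0,"y":0,"z":0,"ax":0,"ay":0,"az":8},{"fingers":65,"x":0,"y":0,"z":0,"ax":0,"ay":0,"az":8},{"fingers":40,"x":0,"y":0,"z":0,"ax":0,"ay":0,"az":8},{"fingers":40,"x":0,"y":0,"z":0,"ax":0,"ay":0,"az":0},{"fingers":40,"x":0,"y":0,"z":0,"ax":0,"ay":0,"az":0},{"fingers":40,"x":0,"y":0,"z":0,"ax":0,"ay":0,"az":0},{"fingers":40,"x":0,"y":0,"z":0,"ax":0,"ay":0,"az":0}]'

```text
t: 5.05
eef_pos: [0.5743, -0.284, 0.0047]
tool_rot: [-0.0, 1.0, 0.005, 0.001]
contact_force: [0.6, 1.4, 4.9]
gripper_width: 0.495
grasp_force: 40.4
```

```bash
python3 -c "
from h import *
plan([(.574,-.2853,.04,-9.5,1)]); print(pose()[2]['q'])"
```

```text
at [ 0.5743 -0.284   0.0047] t 5.05 F [0.6 1.4 4.9] w 42.3 gf 40.4
[-0.3, 1.3, -35.3] [0.03, -0.06, -79.87]
[-0.16388864  0.86293091  0.77688634  1.82200817 -0.82328957  0.81388476
 -0.51794744]
```

```bash
python3 -c "
from h import *
plan([(.5743,-.284,.12,-89.4,3),(.4765,-.0232,.12,-99.5,9),(.4765,-.0232,.1,-99.5,2)])"
```

```text
at [ 0.5743 -0.284   0.0047] t 5.05 F [0.6 1.4 4.9] w 42.3 gf 40.4
[0.0, -0.0, -38.4] [-0.0, -0.02, 0.01]
[0.0, -0.0, -38.4] [-0.0, -0.02, 0.01]
[0.0, 0.0, -38.4] [-0.0, -0.02, 0.01]
[-10.6, -29.1, -0.0] [0.0, 0.0, 1.12]
[-11.1, -28.9, 0.0] [0.0, 0.0, 1.12]
[-11.7, -28.7, 0.0] [0.0, 0.0, 1.12]
[-12.3, -28.4, 0.0] [0.0, 0.0, 1.12]
[-12.8, -28.2, 0.0] [0.0, 0.0, 1.12]
[-13.4, -27.9, 0.0] [0.0, 0.0, 1.12]
[-13.9, -27.7, 0.0] [0.0, 0.0, 1.12]
[-14.4, -27.4, 0.0] [0.0, 0.0, 1.12]
[-15.0, -27.1, 0.0] [0.0, 0.0, 1.12]
[0.0, -0.0, 10.0] [0.0, 0.0, -0.0]
[0.0, -0.0, 10.0] [0.0, 0.0, -0.0]
```

jog_arm --rows '[{"fingers":40,"x":0,"y":0,"z":-20,"ax":0,"ay":0,"az":0},{"fingers":40,"x":0,"y":0,"z":-48,"ax":0,"ay":0,"az":0},{"fingers":40,"x":0,"y":0,"z":-47,"ax":0,"ay":0,"az":0},{"fingers":40,"x":-10.5,"y":-29,"z":0,"ax":0,"ay":0,"az":1},{"fingers":40,"x":-11,"y":-29,"z":0,"ax":0,"ay":0,"az":1},{"fingers":40,"x":-12,"y":-29,"z":0,"ax":0,"ay":0,"az":1},{"fingers":40,"x":-12,"y":-28.5,"z":0,"ax":0,"ay":0,"az":1},{"fingers":40,"x":-13,"y":-28,"z":0,"ax":0,"ay":0,"az":1}]'

```text
t: 5.85
eef_pos: [0.5181, -0.138, 0.12]
tool_rot: [-0.0, 0.999, -0.039, 0.0]
contact_force: [-0.1, 0.2, -1.9]
gripper_width: 0.497
grasp_force: 41.2
```

jog_arm --rows '[{"fingers":40,"x":-13.5,"y":-28,"z":0,"ax":0,"ay":0,"az":1},{"fingers":40,"x":-14,"y":-27.5,"z":0,"ax":0,"ay":0,"az":1},{"fingers":40,"x":-14.5,"y":-27.5,"z":0,"ax":0,"ay":0,"az":1},{"fingers":40,"x":-15,"y":-27,"z":0,"ax":0,"ay":0,"az":1},{"fingers":40,"x":0,"y":0,"z":10,"ax":0,"ay":0,"az":0},{"fingers":40,"x":0,"y":0,"z":10,"ax":0,"ay":0,"az":0},{"fingers":40,"x":0,"y":0,"z":0,"ax":0,"ay":0,"az":0},{"fingers":40,"x":0,"y":0,"z":0,"ax":0,"ay":0,"az":0}]'

```text
t: 6.65
eef_pos: [0.4737, -0.0252, 0.0994]
tool_rot: [0.0, 0.997, -0.075, -0.0]
contact_force: [-0.4, -0.5, -1.1]
gripper_width: 0.499
grasp_force: 41.1
```

```bash
python3 -c "
from h import *
plan([(.4765,-.0232,.1,-99.5,1)])
s=cam('scene','s1.png'); p=s['pixels']
print(w2pix(s,[(.4765,-.0232,.084),(.4765,-.0232,.115)]))
i=cv2.imread('pics/s1.png'); cv2.imwrite('pics/crop2.png',cv2.resize(i[170:280,240:380],None,fx=5,fy=5,interpolation=cv2.INTER_CUBIC))"
```

```text
at [ 0.4737 -0.0252  0.0994] t 6.65 F [-0.4 -0.5 -1.1] w 42.6 gf 41.1
[2.5, -2.4, -0.6] [0.03, 0.0, 0.91]
[[312.18470288 217.16668088]
 [312.2290756  204.25551638]]
```

View pics/crop2.png

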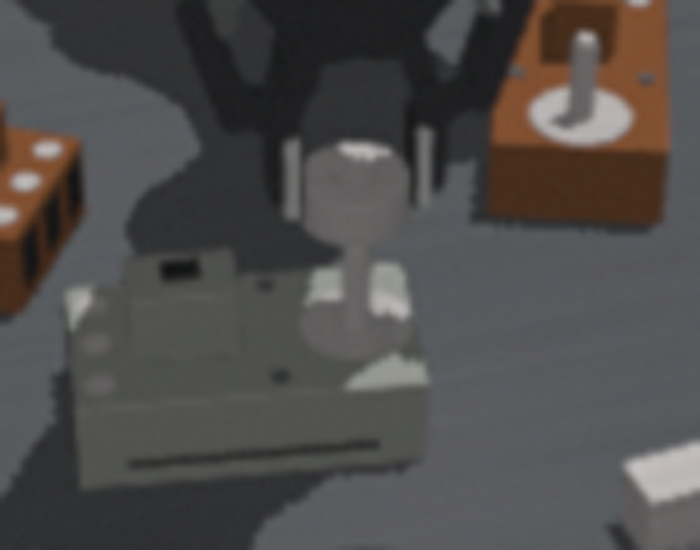

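The ring hangs over the stud with the two axes in line sideways (ring centre at crop x≈356, stud at ≈357). Next I'll work out the bias in the depth direction from the ring's known position.

```bash
python3 -c "
from h import *
s=cam('scene'); c=cam('top')
a=np.linspace(0,2*np.pi,200)
ring=lambda z:np.c_[.4737+.022*np.cos(a),-.0252+.022*np.sin(a),0*a+z]
q=w2pix(s,np.r_[ring(.0947),ring(.1147)]); print('ring pred x',q[:,0].min(),q[:,0].max(),'y',q[:,1].min(),q[:,1].max())
# observed edges
g=cv2.cvtColor(s['pixels'],cv2.COLOR_RGB2GRAY); print('col311',g[192:226,311].tolist()); print('row207',g[207,292:330].tolist())
i=cv2.imread('pics/scene0.png',0); print('orig col311',i[212:240,310:313].mean(1).round().tolist(), 'row225',i[225,303:320].tolist())
for x in (.4737,.4762,.478): 
  t=np.c_[x+.004*np.cos(a),-.0252-.318/.948*(x-.4737)+.004*np.sin(a),0*a+.084]; print(x,w2pix(s,t).min(0),w2pix(s,t).max(0))
"
```

```text
ring pred x 299.4601763809339 322.1517202997176 y 197.39333420461838 218.80756996720208
col311 [49, 49, 49, 49, 47, 57, 111, 170, 179, 157, 115, 97, 99, 99, 97, 96, 96, 97, 99, 103, 101, 100, 100, 100, 101, 100, 100, 102, 103, 102, 100, 100, 101, 100]
row207 [46, 36, 33, 31, 53, 90, 109, 102, 76, 90, 97, 96, 96, 95, 96, 95, 96, 95, 96, 96, 95, 96, 96, 95, 96, 96, 96, 95, 94, 82, 54, 72, 105, 102, 69, 50, 65, 86]
orig col311 [89.0, 90.0, 91.0, 91.0, 110.0, 147.0, 166.0, 145.0, 119.0, 104.0, 100.0, 100.0, 100.0, 100.0, 100.0, 100.0, 100.0, 100.0, 100.0, 100.0, 100.0, 100.0, 100.0, 105.0, 133.0, 172.0, 181.0, 181.0] row225 [152, 151, 150, 150, 143, 120, 102, 100, 100, 100, 112, 135, 149, 150, 150, 150, 152]
0.4737 [308.7682306  215.34973711] [312.81731074 217.74352285]
0.4762 [308.7373403  216.13534824] [312.79461974 218.53887776]
0.478 [308.71502751 216.70296451] [312.77822954 219.11354377]
```

jog_arm --rows '[{"fingers":40,"x":2,"y":0.2,"z":0,"ax":0,"ay":0,"az":0},{"fingers":40,"x":0,"y":0,"z":5,"ax":0,"ay":0,"az":0},{"fingers":40,"x":0,"y":0,"z":3,"ax":0,"ay":0,"az":0},{"fingers":40,"x":0,"y":0,"z":2,"ax":0,"ay":0,"az":0},{"fingers":40,"x":0,"y":0,"z":2,"ax":0,"ay":0,"az":0},{"fingers":40,"x":0,"y":0,"z":2,"ax":0,"ay":0,"az":0},{"fingers":40,"x":0,"y":0,"z":2,"ax":0,"ay":0,"az":0},{"fingers":40,"x":0,"y":0,"z":0,"ax":0,"ay":0,"az":0}]'

```text
t: 7.6
eef_pos: [0.4755, -0.0241, 0.0831]
tool_rot: [0.0, 0.997, -0.074, -0.0]
contact_force: [0.7, 0.2, -1.0]
gripper_width: 0.499
grasp_force: 41.2
```

jog_arm --rows '[{"fingers":40,"x":0,"y":0.7,"z":5,"ax":0,"ay":0,"az":0},{"fingers":40,"x":0,"y":0,"z":6,"ax":0,"ay":0,"az":0},{"fingers":40,"x":0,"y":0,"z":6,"ax":0,"ay":0,"az":0},{"fingers":40,"x":0,"y":0,"z":6,"ax":0,"ay":0,"az":0},{"fingers":40,"x":0,"y":0,"z":5,"ax":0,"ay":0,"az":0},{"fingers":40,"x":0,"y":0,"z":4,"ax":0,"ay":0,"az":0},{"fingers":40,"x":0,"y":0,"z":2,"ax":0,"ay":0,"az":0},{"fingers":40,"x":0,"y":0,"z":0,"ax":0,"ay":0,"az":0}]'

```text
t: 8.4
eef_pos: [0.4754, -0.0249, 0.0491]
tool_rot: [0.0, 0.997, -0.074, -0.0]
contact_force: [-0.4, -0.1, -1.1]
gripper_width: 0.503
grasp_force: 41.2
```

jog_arm --rows '[{"fingers":40,"x":0,"y":0,"z":1.5,"ax":0,"ay":0,"az":0},{"fingers":50,"x":0,"y":0,"z":0,"ax":0,"ay":0,"az":0},{"fingers":54,"x":0,"y":0,"z":0,"ax":0,"ay":0,"az":0},{"fingers":54,"x":0,"y":0,"z":0,"ax":0,"ay":0,"az":0},{"fingers":54,"x":0,"y":0,"z":-10,"ax":0,"ay":0,"az":0},{"fingers":54,"x":0,"y":0,"z":-25,"ax":0,"ay":0,"az":0},{"fingers":54,"x":0,"y":0,"z":-40,"ax":0,"ay":0,"az":0},{"fingers":54,"x":0,"y":0,"z":-10,"ax":0,"ay":0,"az":0}]'

```text
t: 9.2
eef_pos: [0.4772, -0.0255, 0.1361]
tool_rot: [-0.0, 0.997, -0.074, 0.002]
contact_force: [0.1, 0.2, 0.1]
gripper_width: 0.633
grasp_force: 0.0
```

```bash
python3 -c "
from h import *
plan([(.437,-.2928,.1,-90,8),(.437,-.2928,.004,-90,5)])"
```

```text
at [ 0.4772 -0.0255  0.1361] t 9.2 F [0.1 0.2 0.1] w 54.0 gf 0.0
[-0.0, 33.8, 4.5] [-0.0, -0.03, -1.06]
[-0.7, 33.8, 4.5] [-0.0, -0.03, -1.06]
[-1.3, 33.8, 4.5] [-0.0, -0.03, -1.06]
[-1.9, 33.7, 4.5] [-0.0, -0.03, -1.06]
[-2.5, 33.7, 4.5] [-0.0, -0.03, -1.06]
[-3.2, 33.6, 4.5] [-0.0, -0.03, -1.06]
[-3.8, 33.6, 4.5] [-0.0, -0.03, -1.06]
[-4.4, 33.5, 4.5] [-0.0, -0.03, -1.06]
[0.0, -0.0, 19.2] [0.0, 0.0, -0.0]
[0.0, -0.0, 19.2] [0.0, 0.0, -0.0]
[0.0, -0.0, 19.2] [0.0, 0.0, -0.0]
[0.0, -0.0, 19.2] [0.0, 0.0, -0.0]
[0.0, -0.0, 19.2] [0.0, 0.0, -0.0]
```

jog_arm --rows '[{"fingers":54,"x":0,"y":34,"z":4,"ax":0,"ay":0,"az":-1},{"fingers":54,"x":-1,"y":34,"z":4,"ax":0,"ay":0,"az":-1},{"fingers":54,"x":-1,"y":34,"z":5,"ax":0,"ay":0,"az":-1},{"fingers":54,"x":-2,"y":34,"z":5,"ax":0,"ay":0,"az":-1},{"fingers":54,"x":-2.5,"y":34,"z":5,"ax":0,"ay":0,"az":-1},{"fingers":54,"x":-3,"y":34,"z":5,"ax":0,"ay":0,"az":-1},{"fingers":54,"x":-4,"y":34,"z":5,"ax":0,"ay":0,"az":-1},{"fingers":54,"x":-4,"y":33,"z":5,"ax":0,"ay":0,"az":-1}]'

```text
t: 10.0
eef_pos: [0.4342, -0.2949, 0.0949]
tool_rot: [-0.0, 1.0, -0.004, 0.0]
contact_force: [0.6, 0.9, -0.0]
gripper_width: 0.631
grasp_force: 0.0
```

jog_arm --rows '[{"fingers":54,"x":0,"y":0,"z":20,"ax":0,"ay":0,"az":0},{"fingers":54,"x":0,"y":0,"z":20,"ax":0,"ay":0,"az":0},{"fingers":54,"x":0,"y":0,"z":10,"ax":0,"ay":0,"az":0},{"fingers":54,"x":0,"y":0,"z":0,"ax":0,"ay":0,"az":0},{"fingers":54,"x":0,"y":0,"z":0,"ax":0,"ay":0,"az":0},{"fingers":54,"x":0,"y":0,"z":0,"ax":0,"ay":0,"az":0},{"fingers":54,"x":0,"y":0,"z":0,"ax":0,"ay":0,"az":0},{"fingers":54,"x":0,"y":0,"z":0,"ax":0,"ay":0,"az":0}]'

```text
t: 10.8
eef_pos: [0.435, -0.2935, 0.0453]
tool_rot: [0.0, 1.0, -0.004, 0.0]
contact_force: [0.1, -0.5, 0.1]
gripper_width: 0.633
grasp_force: 0.0
```

```bash
python3 -c "
from h import *
plan([(.437,-.2928,.004,-90,4)])
c=cam('top','t2.png')
i=cv2.imread('pics/t2.png'); cv2.imwrite('pics/crop3.png',cv2.resize(i[200:350,280:500],None,fx=3.6,fy=3.6,interpolation=cv2.INTER_CUBIC))"
```

```text
at [ 0.435  -0.2935  0.0453] t 10.8 F [ 0.1 -0.5  0.1] w 54.1 gf 0.0
[0.5, -0.2, 10.3] [0.0, -0.01, -0.11]
[0.5, -0.2, 10.3] [0.0, -0.01, -0.11]
[0.5, -0.2, 10.3] [0.0, -0.01, -0.11]
[0.5, -0.2, 10.3] [0.0, -0.01, -0.11]
```

View pics/crop3.png

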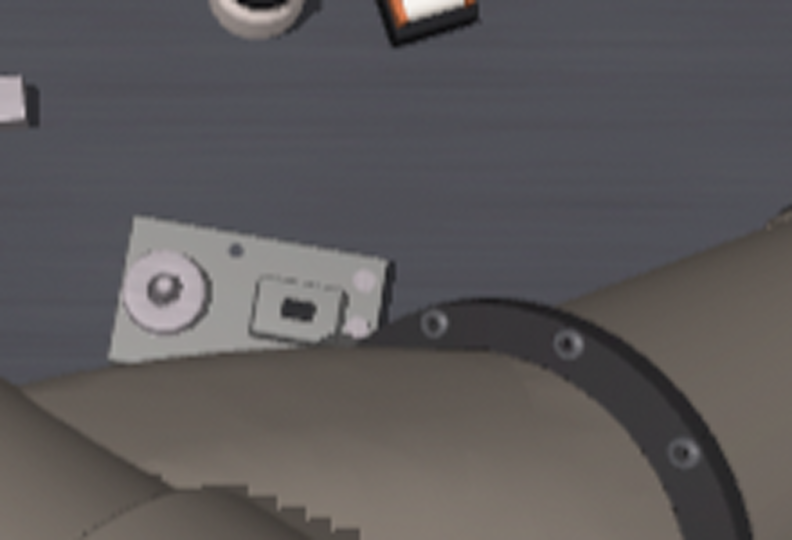

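The wide collar lies flat on the body around the stud (crop (165,291), stud tip at (163,288)). Next is the narrow collar.

jog_arm --rows '[{"fingers":54,"x":2,"y":-0.7,"z":15,"ax":0,"ay":0,"az":0},{"fingers":54,"x":0,"y":0,"z":13,"ax":0,"ay":0,"az":0},{"fingers":54,"x":0,"y":0,"z":12,"ax":0,"ay":0,"az":0},{"fingers":28,"x":0,"y":0,"z":0,"ax":0,"ay":0,"az":0},{"fingers":28,"x":0,"y":0,"z":0,"ax":0,"ay":0,"az":0},{"fingers":28,"x":0,"y":0,"z":0,"ax":0,"ay":0,"az":0},{"fingers":28,"x":0,"y":0,"z":0,"ax":0,"ay":0,"az":0},{"fingers":28,"x":0,"y":0,"z":0,"ax":0,"ay":0,"az":0}]'

```text
t: 11.65
eef_pos: [0.4368, -0.2929, 0.0051]
tool_rot: [0.0, 1.0, -0.004, 0.0]
contact_force: [-0.5, -0.0, 0.0]
gripper_width: 0.342
grasp_force: 39.5
```

```bash
python3 -c "
from h import *
plan([(.437,-.2928,.12,-90,3),(.4754,-.0249,.12,-99.5,9),(.4754,-.0249,.1,-99.5,1)])"
```

```text
at [ 0.4368 -0.2929  0.0051] t 11.65 F [-0.5 -0.   0. ] w 29.2 gf 39.5
[0.1, -0.0, -38.3] [0.0, -0.01, -0.15]
[0.1, -0.0, -38.3] [0.0, -0.01, -0.15]
[0.1, -0.0, -38.3] [0.0, -0.01, -0.15]
[4.3, -29.8, 0.0] [-0.0, 0.0, 1.06]
[3.7, -29.8, 0.0] [-0.0, 0.0, 1.06]
[3.2, -29.9, 0.0] [-0.0, 0.0, 1.06]
[2.6, -30.0, 0.0] [-0.0, 0.0, 1.06]
[2.1, -30.0, 0.0] [-0.0, 0.0, 1.06]
[1.5, -30.0, 0.0] [-0.0, 0.0, 1.06]
[1.0, -30.1, 0.0] [-0.0, 0.0, 1.06]
[0.4, -30.1, 0.0] [-0.0, 0.0, 1.06]
[-0.2, -30.1, 0.0] [-0.0, 0.0, 1.06]
[-0.0, -0.0, 20.0] [0.0, -0.0, -0.0]
```

jog_arm --rows '[{"fingers":28,"x":0,"y":0,"z":-20,"ax":0,"ay":0,"az":0},{"fingers":28,"x":0,"y":0,"z":-48,"ax":0,"ay":0,"az":0},{"fingers":28,"x":0,"y":0,"z":-47,"ax":0,"ay":0,"az":0},{"fingers":28,"x":4.3,"y":-30,"z":0,"ax":0,"ay":0,"az":1},{"fingers":28,"x":3.7,"y":-30,"z":0,"ax":0,"ay":0,"az":1},{"fingers":28,"x":3,"y":-30,"z":0,"ax":0,"ay":0,"az":1},{"fingers":28,"x":2.7,"y":-30,"z":0,"ax":0,"ay":0,"az":1},{"fingers":28,"x":2,"y":-30,"z":0,"ax":0,"ay":0,"az":1}]'

```text
t: 12.45
eef_pos: [0.4589, -0.1423, 0.12]
tool_rot: [-0.0, 0.999, -0.048, 0.0]
contact_force: [0.6, -0.1, -0.5]
gripper_width: 0.345
grasp_force: 39.8
```

jog_arm --rows '[{"fingers":28,"x":1.5,"y":-30,"z":0,"ax":0,"ay":0,"az":1},{"fingers":28,"x":1,"y":-30,"z":0,"ax":0,"ay":0,"az":1},{"fingers":28,"x":0.4,"y":-30,"z":0,"ax":0,"ay":0,"az":1},{"fingers":28,"x":0,"y":-29,"z":0,"ax":0,"ay":0,"az":1},{"fingers":28,"x":0,"y":0,"z":10,"ax":0,"ay":0,"az":0},{"fingers":28,"x":0,"y":0,"z":9,"ax":0,"ay":0,"az":0},{"fingers":28,"x":0,"y":0,"z":0,"ax":0,"ay":0,"az":0},{"fingers":28,"x":0,"y":0,"z":0,"ax":0,"ay":0,"az":0}]'

```text
t: 13.25
eef_pos: [0.4755, -0.0271, 0.1007]
tool_rot: [0.0, 0.997, -0.084, -0.0]
contact_force: [0.0, -0.4, -0.2]
gripper_width: 0.348
grasp_force: 39.8
```

```bash
python3 -c "
from h import *
plan([(.4754,-.0249,.1,-99.5,1)])
s=cam('scene','s3.png')
i=cv2.imread('pics/s3.png'); cv2.imwrite('pics/crop4.png',cv2.resize(i[170:280,240:380],None,fx=5,fy=5,interpolation=cv2.INTER_CUBIC))"
```

```text
at [ 0.4755 -0.0271  0.1007] t 13.25 F [ 0.  -0.4 -0.2] w 29.7 gf 39.8
[-0.5, -2.2, 0.7] [0.02, 0.02, -0.09]
```

View pics/crop4.png

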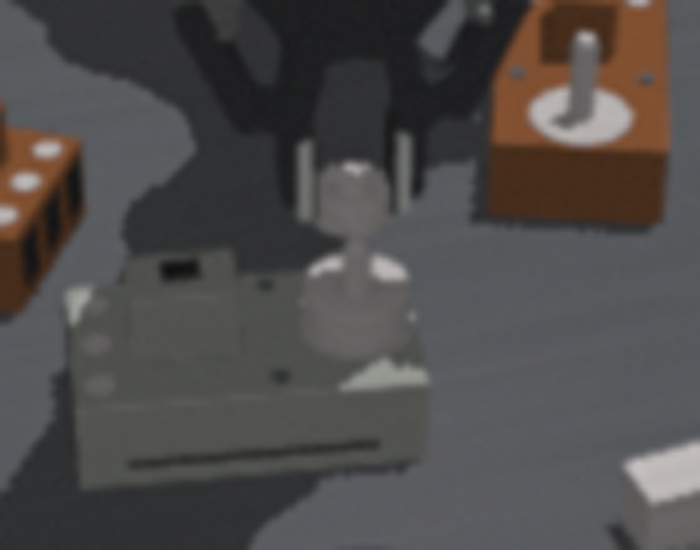

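The narrow collar is upright above the stud and about 1 mm to the left of it (ring centre 354, stud 357).

jog_arm --rows '[{"fingers":28,"x":-0.3,"y":-1.4,"z":0,"ax":0,"ay":0,"az":0},{"fingers":28,"x":0,"y":0,"z":5,"ax":0,"ay":0,"az":0},{"fingers":28,"x":0,"y":0,"z":4,"ax":0,"ay":0,"az":0},{"fingers":28,"x":0,"y":0,"z":2,"ax":0,"ay":0,"az":0},{"fingers":28,"x":0,"y":0,"z":2,"ax":0,"ay":0,"az":0},{"fingers":28,"x":0,"y":0,"z":2,"ax":0,"ay":0,"az":0},{"fingers":28,"x":0,"y":0,"z":2,"ax":0,"ay":0,"az":0},{"fingers":28,"x":0,"y":0,"z":0,"ax":0,"ay":0,"az":0}]'

```text
t: 14.1
eef_pos: [0.4758, -0.0243, 0.0836]
tool_rot: [0.0, 0.997, -0.082, -0.0]
contact_force: [0.5, -0.4, -0.4]
gripper_width: 0.342
grasp_force: 39.8
```

Collar is on the stud with no resistance. Continue down, release and lift.

jog_arm --rows '[{"fingers":28,"x":0,"y":0.5,"z":4,"ax":0,"ay":0,"az":0},{"fingers":28,"x":0,"y":0,"z":4,"ax":0,"ay":0,"az":0},{"fingers":28,"x":0,"y":0,"z":4,"ax":0,"ay":0,"az":0},{"fingers":28,"x":0,"y":0,"z":2,"ax":0,"ay":0,"az":0},{"fingers":28,"x":0,"y":0,"z":1,"ax":0,"ay":0,"az":0},{"fingers":28,"x":0,"y":0,"z":0,"ax":0,"ay":0,"az":0},{"fingers":28,"x":0,"y":0,"z":0,"ax":0,"ay":0,"az":0},{"fingers":28,"x":0,"y":0,"z":0,"ax":0,"ay":0,"az":0}]'

```text
t: 14.9
eef_pos: [0.4759, -0.0248, 0.0689]
tool_rot: [-0.0, 0.997, -0.082, 0.0]
contact_force: [0.6, 0.1, -0.2]
gripper_width: 0.345
grasp_force: 39.8
```

jog_arm --rows '[{"fingers":28,"x":0,"y":0,"z":1,"ax":0,"ay":0,"az":0},{"fingers":38,"x":0,"y":0,"z":0,"ax":0,"ay":0,"az":0},{"fingers":46,"x":0,"y":0,"z":0,"ax":0,"ay":0,"az":0},{"fingers":46,"x":0,"y":0,"z":0,"ax":0,"ay":0,"az":0},{"fingers":46,"x":0,"y":0,"z":-5,"ax":0,"ay":0,"az":0},{"fingers":46,"x":0,"y":0,"z":-15,"ax":0,"ay":0,"az":0},{"fingers":46,"x":0,"y":0,"z":-30,"ax":0,"ay":0,"az":0},{"fingers":46,"x":0,"y":0,"z":-10,"ax":0,"ay":0,"az":0}]'

```text
t: 15.7
eef_pos: [0.4769, -0.0253, 0.1298]
tool_rot: [-0.0, 0.997, -0.083, 0.001]
contact_force: [-0.2, -1.0, -0.4]
gripper_width: 0.537
grasp_force: 0.0
```

```bash
python3 -c "
from h import *
a=np.radians(-9.5); st=np.array([.4757,-.0247]); ay=np.array([-np.sin(a),np.cos(a)]); n=st-.07*ay; print('nose',n)
plan([(n[0],n[1],.13,-9.5,11),(n[0],n[1],.05,-9.5,4)]); print(pose()[2]['q'])"
```

```text
nose [ 0.46414667 -0.09373999]
at [ 0.4769 -0.0253  0.1298] t 15.7 F [-0.2 -1.  -0.4] w 45.9 gf 0.0
[-0.1, 6.3, -0.0] [0.01, -0.01, -8.18]
[-1.0, 6.2, -0.0] [0.01, -0.01, -8.18]
[-1.9, 6.0, -0.0] [0.01, -0.01, -8.18]
[-2.7, 5.7, -0.0] [0.01, -0.01, -8.18]
[-3.5, 5.3, -0.0] [0.01, -0.01, -8.18]
[-4.2, 4.7, -0.0] [0.01, -0.01, -8.18]
[-4.9, 4.1, -0.0] [0.01, -0.01, -8.18]
[-5.4, 3.3, -0.0] [0.01, -0.01, -8.18]
[-5.8, 2.5, -0.0] [0.01, -0.01, -8.18]
[-6.1, 1.7, -0.0] [0.01, -0.01, -8.18]
[-6.3, 0.8, -0.0] [0.01, -0.01, -8.18]
[-0.0, -0.0, 20.0] [0.0, -0.0, -0.0]
[-0.0, -0.0, 20.0] [0.0, -0.0, -0.0]
[-0.0, -0.0, 20.0] [0.0, -0.0, -0.0]
[-0.0, -0.0, 20.0] [0.0, -0.0, -0.0]
[-0.94140223  0.53569473  1.13560041  2.1611506  -0.66356049  0.85135058
 -1.12812248]
```

jog_arm --rows '[{"fingers":54,"x":0,"y":6.3,"z":0,"ax":0,"ay":0,"az":-8.2},{"fingers":54,"x":-1,"y":6.2,"z":0,"ax":0,"ay":0,"az":-8.2},{"fingers":54,"x":-2,"y":6,"z":0,"ax":0,"ay":0,"az":-8.2},{"fingers":54,"x":-2.7,"y":5.7,"z":0,"ax":0,"ay":0,"az":-8.2},{"fingers":54,"x":-3.5,"y":5.3,"z":0,"ax":0,"ay":0,"az":-8.2},{"fingers":54,"x":-4.2,"y":4.7,"z":0,"ax":0,"ay":0,"az":-8.2},{"fingers":54,"x":-5,"y":4,"z":0,"ax":0,"ay":0,"az":-8.2},{"fingers":54,"x":-5.4,"y":3.3,"z":0,"ax":0,"ay":0,"az":-8.2}]'

```text
t: 16.5
eef_pos: [0.4664, -0.0748, 0.1278]
tool_rot: [-0.0, 0.881, 0.473, 0.0]
contact_force: [0.3, 0.1, -0.1]
gripper_width: 0.632
grasp_force: 0.0
```

jog_arm --rows '[{"fingers":54,"x":-5.8,"y":2.5,"z":0,"ax":0,"ay":0,"az":-8.2},{"fingers":54,"x":-6,"y":1.7,"z":0,"ax":0,"ay":0,"az":-8.2},{"fingers":54,"x":-6.3,"y":0.8,"z":0,"ax":0,"ay":0,"az":-8.2},{"fingers":54,"x":0,"y":0,"z":15,"ax":0,"ay":0,"az":0},{"fingers":54,"x":0,"y":0,"z":15,"ax":0,"ay":0,"az":0},{"fingers":54,"x":0,"y":0,"z":10,"ax":0,"ay":0,"az":0},{"fingers":54,"x":0,"y":0,"z":0,"ax":0,"ay":0,"az":0},{"fingers":54,"x":0,"y":0,"z":0,"ax":0,"ay":0,"az":0}]'

```text
t: 17.3
eef_pos: [0.4632, -0.0933, 0.0879]
tool_rot: [-0.0, 0.762, 0.648, -0.0]
contact_force: [-0.1, 0.0, 1.0]
gripper_width: 0.633
grasp_force: 0.0
```

```bash
python3 -c "
from h import *
n=(.4641,-.0937)
plan([(n[0],n[1],.051,-9.5,3)]); print(pose()[2]['q'])
s=cam('scene','s4.png')
i=cv2.imread('pics/s4.png'); cv2.imwrite('pics/crop5.png',cv2.resize(i[170:280,240:380],None,fx=5,fy=5,interpolation=cv2.INTER_CUBIC))"
```

```text
at [ 0.4632 -0.0933  0.0879] t 17.3 F [-0.1  0.   1. ] w 54.1 gf 0.0
[-0.1, 0.3, 12.3] [-0.01, 0.01, 0.08]
[-0.1, 0.3, 12.3] [-0.01, 0.01, 0.08]
[-0.1, 0.3, 12.3] [-0.01, 0.01, 0.08]
[-0.45284637  0.41968543  0.63950879  2.18371682 -0.40982199  0.65565619
  0.31381279]
```

View pics/crop5.png

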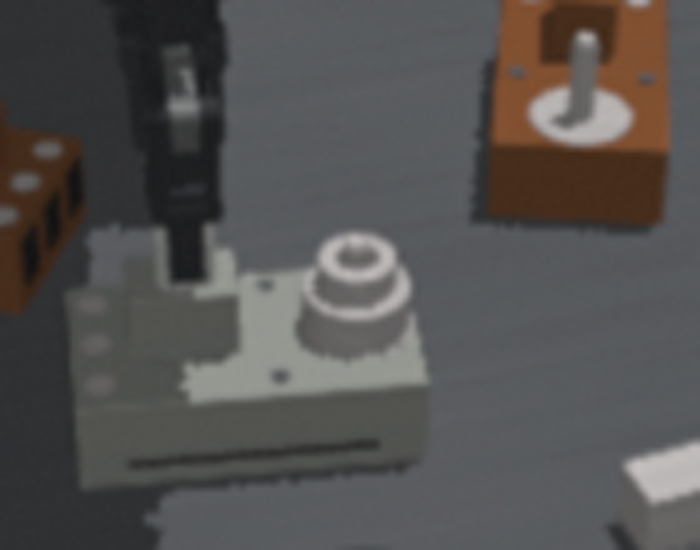

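Both collars are stacked home on the stud, and the fingers are centred over the nose. Next I'll descend and grip it.

jog_arm --rows '[{"fingers":54,"x":0,"y":0.8,"z":12,"ax":0,"ay":0,"az":0},{"fingers":54,"x":0,"y":0,"z":12,"ax":0,"ay":0,"az":0},{"fingers":54,"x":0,"y":0,"z":12,"ax":0,"ay":0,"az":0},{"fingers":36,"x":0,"y":0,"z":0,"ax":0,"ay":0,"az":0},{"fingers":28,"x":0,"y":0,"z":0,"ax":0,"ay":0,"az":0},{"fingers":24,"x":0,"y":0,"z":0,"ax":0,"ay":0,"az":0},{"fingers":20,"x":0,"y":0,"z":0,"ax":0,"ay":0,"az":0},{"fingers":20,"x":0,"y":0,"z":0,"ax":0,"ay":0,"az":0}]' --force 90

```text
t: 18.15
eef_pos: [0.4636, -0.0933, 0.0517]
tool_rot: [-0.0, 0.762, 0.648, -0.0]
contact_force: [-0.4, -0.4, -7.3]
gripper_width: 0.326
grasp_force: 89.0
```

```bash
python3 -c "
from h import *
yaw=3.9
a=np.radians(yaw); xh=np.array([np.cos(a),np.sin(a)]); yh=np.array([-np.sin(a),np.cos(a)]); C=np.array([.5625,.217])
f=lambda u,v:C+u*xh+v*yh   # nose target: (-.04,-.094)
n1=f(-.055,-.12); n2=f(-.04,-.094); print(n1,n2)
p=pose()[0]
plan([(n1[0],n1[1],p[2],yaw,14),(n2[0],n2[1],p[2],yaw,4)])"
```

```text
[0.5157892  0.09353705] [0.52898607 0.12049707]
at [ 0.4636 -0.0933  0.0517] t 18.15 F [-0.4 -0.4 -7.3] w 27.8 gf 89.0
[13.8, 1.5, -0.0] [-0.0, 0.0, -0.94]
[13.7, 1.8, -0.0] [-0.0, 0.0, -0.94]
[13.7, 2.0, -0.0] [-0.0, 0.0, -0.94]
[13.7, 2.2, -0.0] [-0.0, 0.0, -0.94]
[13.6, 2.4, -0.0] [-0.0, 0.0, -0.94]
[13.6, 2.7, -0.0] [-0.0, 0.0, -0.94]
[13.6, 2.9, -0.0] [-0.0, 0.0, -0.94]
[13.5, 3.1, -0.0] [-0.0, 0.0, -0.94]
[13.5, 3.3, -0.0] [-0.0, 0.0, -0.94]
[13.4, 3.5, -0.0] [-0.0, 0.0, -0.94]
[13.3, 3.8, -0.0] [-0.0, 0.0, -0.94]
[13.3, 4.0, -0.0] [-0.0, 0.0, -0.94]
[13.2, 4.2, -0.0] [-0.0, 0.0, -0.94]
[13.1, 4.4, -0.0] [-0.0, 0.0, -0.94]
[6.5, 3.7, 0.0] [0.0, -0.0, 0.0]
[6.5, 3.7, 0.0] [0.0, -0.0, 0.0]
[6.5, 3.7, 0.0] [0.0, -0.0, 0.0]
[6.5, 3.7, 0.0] [0.0, -0.0, 0.0]
```

jog_arm --rows '[{"fingers":20,"x":7,"y":1,"z":0,"ax":0,"ay":0,"az":-1},{"fingers":20,"x":13,"y":1.8,"z":0,"ax":0,"ay":0,"az":-1},{"fingers":20,"x":14,"y":2,"z":0,"ax":0,"ay":0,"az":-1},{"fingers":20,"x":14,"y":2.2,"z":0,"ax":0,"ay":0,"az":-1},{"fingers":20,"x":14,"y":2.4,"z":0,"ax":0,"ay":0,"az":-1},{"fingers":20,"x":14,"y":2.7,"z":0,"ax":0,"ay":0,"az":-1},{"fingers":20,"x":14,"y":3,"z":0,"ax":0,"ay":0,"az":-1},{"fingers":20,"x":14,"y":3,"z":0,"ax":0,"ay":0,"az":-1}]'

```text
t: 18.95
eef_pos: [0.4923, 0.0099, 0.0518]
tool_rot: [-0.0, 0.714, 0.7, 0.0]
contact_force: [0.7, 0.1, -5.9]
gripper_width: 0.332
grasp_force: 89.1
```

jog_arm --rows '[{"fingers":20,"x":14,"y":3.3,"z":0,"ax":0,"ay":0,"az":-1},{"fingers":20,"x":14,"y":3.5,"z":0,"ax":0,"ay":0,"az":-1},{"fingers":20,"x":14,"y":3.8,"z":0,"ax":0,"ay":0,"az":-1},{"fingers":20,"x":13,"y":4,"z":0,"ax":0,"ay":0,"az":-1},{"fingers":20,"x":13,"y":4,"z":0,"ax":0,"ay":0,"az":-1},{"fingers":20,"x":7,"y":3,"z":0,"ax":0,"ay":0,"az":-0.3},{"fingers":20,"x":0,"y":0,"z":0,"ax":0,"ay":0,"az":0},{"fingers":20,"x":0,"y":0,"z":0,"ax":0,"ay":0,"az":0}]'

```text
t: 19.75
eef_pos: [0.5122, 0.0836, 0.0518]
tool_rot: [0.0, 0.682, 0.732, -0.0]
contact_force: [1.1, 0.5, -6.2]
gripper_width: 0.33
grasp_force: 89.2
```

```bash
python3 -c "
from h import *
plan([(.529,.1205,.0505,3.9,4)])
c=cam('top','t5.png')
i=cv2.imread('pics/t5.png'); a=cv2.resize(i[200:310,170:350],None,fx=4.4,fy=4.4,interpolation=cv2.INTER_CUBIC); cv2.imwrite('pics/crop6.png',a)"
```

```text
at [0.5122 0.0836 0.0518] t 19.75 F [ 1.1  0.5 -6.2] w 28.2 gf 89.2
[8.9, 4.8, 0.3] [-0.0, 0.0, 0.03]
[8.9, 4.8, 0.3] [-0.0, 0.0, 0.03]
[8.9, 4.8, 0.3] [-0.0, 0.0, 0.03]
[8.9, 4.8, 0.3] [-0.0, 0.0, 0.03]
```

View pics/crop6.png

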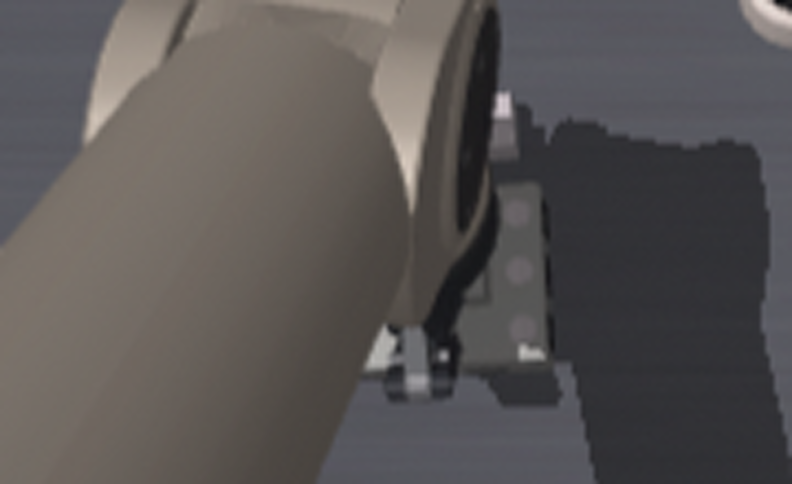

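The arm hides most of the stop from the top camera, but the body's tail end (crop x≈548) is parallel to the stop and still clear of it. I'll approach on force feedback.

jog_arm --rows '[{"fingers":20,"x":8,"y":2,"z":0.4,"ax":0,"ay":0,"az":0},{"fingers":20,"x":8,"y":2,"z":0.3,"ax":0,"ay":0,"az":0},{"fingers":20,"x":6,"y":2,"z":0,"ax":0,"ay":0,"az":0},{"fingers":20,"x":4,"y":2,"z":0,"ax":0,"ay":0,"az":0},{"fingers":20,"x":2,"y":2,"z":0,"ax":0,"ay":0,"az":0},{"fingers":20,"x":0,"y":2,"z":0,"ax":0,"ay":0,"az":0},{"fingers":20,"x":0,"y":1,"z":0,"ax":0,"ay":0,"az":0},{"fingers":20,"x":0,"y":0,"z":0,"ax":0,"ay":0,"az":0}]'

```text
t: 20.6
eef_pos: [0.5204, 0.1127, 0.0515]
tool_rot: [-0.003, 0.682, 0.732, -0.002]
contact_force: [-11.9, -3.5, 15.4]
gripper_width: 0.335
grasp_force: 92.3
```

```bash
python3 -c "
from h import *
plan([(.529,.1205,.0505,3.9,1)])"
```

```text
at [0.5204 0.1127 0.0515] t 20.6 F [-11.9  -3.5  15.4] w 28.6 gf 92.3
[7.1, 9.1, 0.9] [-0.35, -0.07, 0.16]
```

jog_arm --rows '[{"fingers":20,"x":0,"y":0,"z":-0.3,"ax":0,"ay":0,"az":0},{"fingers":20,"x":0,"y":1,"z":0,"ax":0,"ay":0,"az":0},{"fingers":20,"x":0,"y":1,"z":0,"ax":0,"ay":0,"az":0},{"fingers":20,"x":0,"y":1,"z":0,"ax":0,"ay":0,"az":0},{"fingers":20,"x":0,"y":0,"z":0,"ax":0,"ay":0,"az":0},{"fingers":20,"x":0,"y":0,"z":0,"ax":0,"ay":0,"az":0},{"fingers":20,"x":0,"y":0,"z":0,"ax":0,"ay":0,"az":0},{"fingers":20,"x":0,"y":0,"z":0,"ax":0,"ay":0,"az":0}]'

```text
t: 21.4
eef_pos: [0.5255, 0.1137, 0.0514]
tool_rot: [-0.001, 0.681, 0.732, -0.0]
contact_force: [-5.2, -0.2, 2.8]
gripper_width: 0.33
grasp_force: 90.4
```

jog_arm --rows '[{"fingers":20,"x":0,"y":1,"z":0,"ax":0,"ay":0,"az":0},{"fingers":20,"x":0,"y":1,"z":0,"ax":0,"ay":0,"az":0},{"fingers":20,"x":0,"y":1,"z":0,"ax":0,"ay":0,"az":0},{"fingers":20,"x":0,"y":1,"z":0,"ax":0,"ay":0,"az":0},{"fingers":20,"x":0,"y":0,"z":0,"ax":0,"ay":0,"az":0},{"fingers":20,"x":0,"y":0,"z":0,"ax":0,"ay":0,"az":0},{"fingers":20,"x":0,"y":0,"z":0,"ax":0,"ay":0,"az":0},{"fingers":20,"x":0,"y":0,"z":0,"ax":0,"ay":0,"az":0}]'

```text
t: 22.2
eef_pos: [0.5284, 0.1139, 0.0514]
tool_rot: [-0.002, 0.681, 0.732, -0.001]
contact_force: [-9.8, -0.3, 7.4]
gripper_width: 0.335
grasp_force: 91.2
```

jog_arm --rows '[{"fingers":20,"x":1,"y":0,"z":-0.1,"ax":0,"ay":0,"az":0},{"fingers":20,"x":1,"y":0,"z":0,"ax":0,"ay":0,"az":0},{"fingers":20,"x":1,"y":0,"z":0,"ax":0,"ay":0,"az":0},{"fingers":20,"x":1,"y":0,"z":0,"ax":0,"ay":0,"az":0},{"fingers":20,"x":1,"y":0,"z":0,"ax":0,"ay":0,"az":0},{"fingers":20,"x":1,"y":0,"z":0,"ax":0,"ay":0,"az":0},{"fingers":20,"x":0,"y":0,"z":0,"ax":0,"ay":0,"az":0},{"fingers":20,"x":0,"y":0,"z":0,"ax":0,"ay":0,"az":0}]'

```text
t: 23.0
eef_pos: [0.5281, 0.115, 0.0514]
tool_rot: [0.0, 0.683, 0.731, -0.003]
contact_force: [-7.9, -12.2, 7.0]
gripper_width: 0.332
grasp_force: 91.2
```

jog_arm --rows '[{"fingers":20,"x":1,"y":0,"z":-0.1,"ax":0,"ay":0,"az":0},{"fingers":20,"x":1,"y":0,"z":0,"ax":0,"ay":0,"az":0},{"fingers":20,"x":1,"y":0,"z":0,"ax":0,"ay":0,"az":0},{"fingers":20,"x":1,"y":0,"z":0,"ax":0,"ay":0,"az":0},{"fingers":20,"x":0,"y":0,"z":0,"ax":0,"ay":0,"az":0},{"fingers":20,"x":0,"y":0,"z":0,"ax":0,"ay":0,"az":0},{"fingers":20,"x":0,"y":0,"z":0,"ax":0,"ay":0,"az":0},{"fingers":20,"x":0,"y":0,"z":0,"ax":0,"ay":0,"az":0}]'

```text
t: 23.8
eef_pos: [0.5278, 0.1192, 0.0514]
tool_rot: [-0.0, 0.683, 0.731, -0.003]
contact_force: [-7.5, -11.1, 7.1]
gripper_width: 0.33
grasp_force: 91.0
```

```bash
python3 -c "
from h import *
p,R,o=pose(); print(p,R.as_matrix().round(4).tolist(),o['contact_force'],o['torque'],o['gripper_width'])
s=cam('scene','s6.png')
i=cv2.imread('pics/s6.png'); cv2.imwrite('pics/crop7.png',cv2.resize(i[160:310,320:480],None,fx=4.0*1,fy=4.0,interpolation=cv2.INTER_CUBIC))"
```

```text
[0.52784291 0.11923984 0.05143908] [[-0.0683, 0.9977, -0.0037], [0.9977, 0.0683, -0.004], [-0.0037, -0.004, -1.0]] [ -7.47020694 -11.14743084   7.09147426] [-2.33150867  1.52935637  0.40463714] 0.3296731309972687
```

View pics/crop7.png

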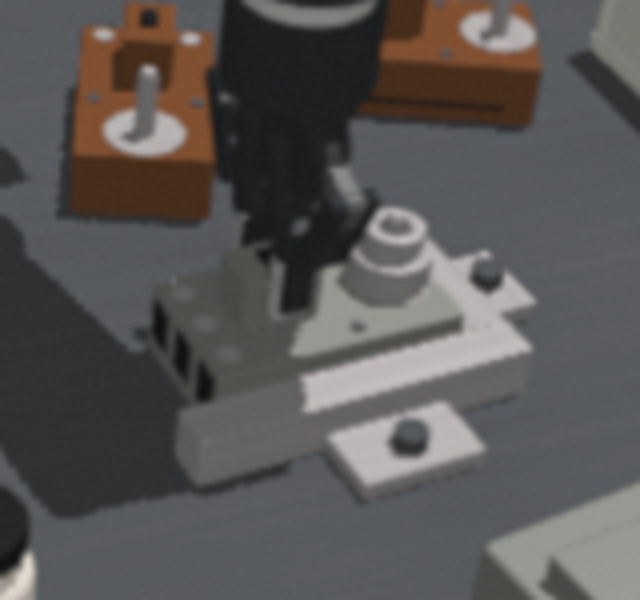

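Both collars are still seated (crop (395,250)) and the body lies along the long fence. Its stud end is just short of the short fence or already touching it, so I'll keep pushing.

jog_arm --rows '[{"fingers":20,"x":1,"y":0,"z":-0.1,"ax":0,"ay":0,"az":0},{"fingers":20,"x":1,"y":0,"z":0,"ax":0,"ay":0,"az":0},{"fingers":20,"x":1,"y":0,"z":0,"ax":0,"ay":0,"az":0},{"fingers":20,"x":1,"y":0,"z":0,"ax":0,"ay":0,"az":0},{"fingers":20,"x":1,"y":0,"z":0,"ax":0,"ay":0,"az":0},{"fingers":20,"x":0,"y":0,"z":0,"ax":0,"ay":0,"az":0},{"fingers":20,"x":0,"y":0,"z":0,"ax":0,"ay":0,"az":0},{"fingers":20,"x":0,"y":0,"z":0,"ax":0,"ay":0,"az":0}]'

```text
t: 24.65
eef_pos: [0.5279, 0.1202, 0.0517]
tool_rot: [0.002, 0.683, 0.73, -0.004]
contact_force: [-7.8, -21.7, 8.9]
gripper_width: 0.329
grasp_force: 91.3
```

jog_arm --rows '[{"fingers":20,"x":0,"y":1,"z":0,"ax":0,"ay":0,"az":0},{"fingers":20,"x":0,"y":1,"z":0,"ax":0,"ay":0,"az":0},{"fingers":20,"x":0,"y":1,"z":0,"ax":0,"ay":0,"az":0},{"fingers":20,"x":0.5,"y":0,"z":0,"ax":0,"ay":0,"az":0},{"fingers":20,"x":0.5,"y":0,"z":0,"ax":0,"ay":0,"az":0},{"fingers":20,"x":0,"y":0,"z":0,"ax":0,"ay":0,"az":0},{"fingers":20,"x":0,"y":0,"z":0,"ax":0,"ay":0,"az":0},{"fingers":20,"x":0,"y":0,"z":0,"ax":0,"ay":0,"az":0}]'

```text
t: 25.45
eef_pos: [0.5282, 0.1201, 0.0515]
tool_rot: [0.0, 0.683, 0.73, -0.006]
contact_force: [-14.8, -24.8, 18.0]
gripper_width: 0.332
grasp_force: 92.4
```

```bash
python3 -c "
from h import *
p,R,o=pose(); print(p,R.as_matrix().round(4).tolist(),o['contact_force'],o['torque'],o['gripper_width'])
s=cam('scene','s7.png')
i=cv2.imread('pics/s7.png'); cv2.imwrite('pics/crop8.png',cv2.resize(i[200:285,345:470],None,fx=6.2,fy=6.2,interpolation=cv2.INTER_CUBIC))"
```

```text
[0.52818084 0.12011297 0.05155   ] [[-0.0662, 0.9978, -0.0083], [0.9978, 0.0661, -0.0092], [-0.0086, -0.0089, -0.9999]] [-14.8455215  -24.80106163  17.95557164] [-4.73176765  2.89766263  1.02765647] 0.3323930081671161
```

View pics/crop8.png

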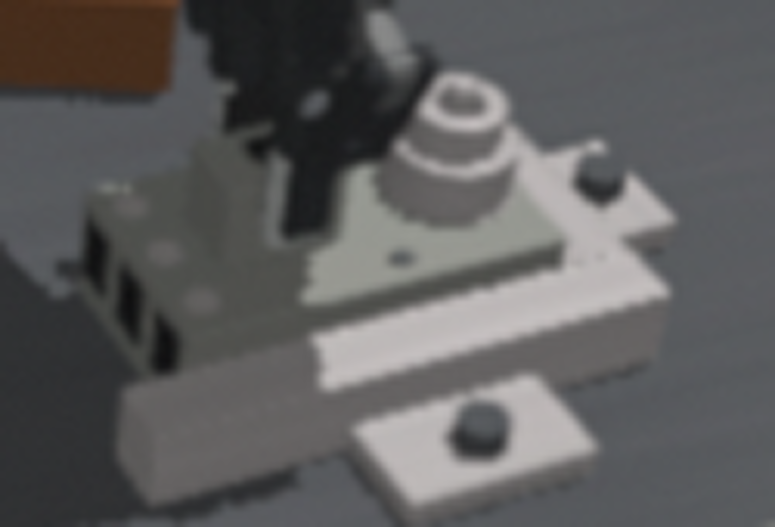

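It looks flush with both fences and the collars are seated. I'll relieve the downward load a little and press harder on both, so friction can't account for the force.

jog_arm --rows '[{"fingers":20,"x":0,"y":1,"z":-0.3,"ax":0,"ay":0,"az":0},{"fingers":20,"x":0,"y":1,"z":-0.2,"ax":0,"ay":0,"az":0},{"fingers":20,"x":0,"y":1,"z":0,"ax":0,"ay":0,"az":0},{"fingers":20,"x":0,"y":1,"z":0,"ax":0,"ay":0,"az":0},{"fingers":20,"x":1,"y":1,"z":0,"ax":0,"ay":0,"az":0},{"fingers":20,"x":1,"y":0,"z":0,"ax":0,"ay":0,"az":0},{"fingers":20,"x":0,"y":0,"z":0,"ax":0,"ay":0,"az":0},{"fingers":20,"x":0,"y":0,"z":0,"ax":0,"ay":0,"az":0}]' --force 110

```text
t: 26.3
eef_pos: [0.5287, 0.1201, 0.0518]
tool_rot: [-0.002, 0.683, 0.73, -0.01]
contact_force: [-26.1, -29.5, 32.4]
gripper_width: 0.33
grasp_force: 109.5
```

jog_arm --rows '[{"fingers":20,"x":0,"y":0,"z":-0.3,"ax":0,"ay":0,"az":0},{"fingers":20,"x":0,"y":0,"z":-0.3,"ax":0,"ay":0,"az":0},{"fingers":20,"x":0,"y":0,"z":-0.2,"ax":0,"ay":0,"az":0},{"fingers":20,"x":0,"y":0,"z":0,"ax":0,"ay":0,"az":0},{"fingers":20,"x":0,"y":0,"z":0,"ax":0,"ay":0,"az":0},{"fingers":20,"x":0,"y":0,"z":0,"ax":0,"ay":0,"az":0},{"fingers":20,"x":0,"y":0,"z":0,"ax":0,"ay":0,"az":0},{"fingers":20,"x":0,"y":0,"z":0,"ax":0,"ay":0,"az":0}]'

```text
t: 27.1
eef_pos: [0.5287, 0.1202, 0.0519]
tool_rot: [-0.002, 0.683, 0.73, -0.01]
contact_force: [-24.2, -29.6, 23.3]
gripper_width: 0.331
grasp_force: 108.2
```

```bash
python3 -c "
from h import *
p,R,o=pose(); print(p,R.as_matrix().round(4).tolist(),o['contact_force'],o['torque'])
s=cam('scene','s8.png'); a=cv2.imread('pics/s7.png',0); b=cv2.imread('pics/s8.png',0)
# change between pictures around the body
for n,(x0,y0,x1,y1) in dict(collars=(400,208,432,240),body=(350,230,440,265)).items(): print(n,cv2.phaseCorrelate(np.float32(a[y0:y1,x0:x1]),np.float32(b[y0:y1,x0:x1])))"
```

```text
[0.52871032 0.12015035 0.05188332] [[-0.0661, 0.9977, -0.0169], [0.9978, 0.0659, -0.0118], [-0.0107, -0.0177, -0.9998]] [-24.17193766 -29.5530702   23.29460067] [-5.67132722  4.86075054  1.3432447 ]
collars ((0.26339065635388437, 0.08338814287696295), 1.0084016947075725)
body ((0.06967578904821892, 0.018237032725131996), 1.0213188895472773)
```

jog_arm --rows '[{"fingers":20,"x":0,"y":0,"z":-0.4,"ax":0,"ay":0,"az":0},{"fingers":20,"x":0,"y":0,"z":-0.4,"ax":0,"ay":0,"az":0},{"fingers":20,"x":0,"y":0.5,"z":-0.4,"ax":0,"ay":0,"az":0},{"fingers":20,"x":0,"y":0.5,"z":-0.3,"ax":0,"ay":0,"az":0},{"fingers":20,"x":0,"y":0.5,"z":0,"ax":0,"ay":0,"az":0},{"fingers":20,"x":0,"y":0.5,"z":0,"ax":0,"ay":0,"az":0},{"fingers":20,"x":0,"y":0,"z":0,"ax":0,"ay":0,"az":0},{"fingers":20,"x":0,"y":0,"z":0,"ax":0,"ay":0,"az":0}]'

```text
t: 27.95
eef_pos: [0.5289, 0.1203, 0.0523]
tool_rot: [-0.003, 0.683, 0.73, -0.012]
contact_force: [-25.1, -28.0, 17.2]
gripper_width: 0.329
grasp_force: 108.0
```

jog_arm --rows '[{"fingers":20,"x":0,"y":0,"z":0,"ax":-0.3,"ay":0.2,"az":0},{"fingers":20,"x":0,"y":0,"z":0,"ax":-0.3,"ay":0.2,"az":0},{"fingers":20,"x":0,"y":0,"z":0,"ax":-0.3,"ay":0.2,"az":0},{"fingers":20,"x":0,"y":0,"z":0,"ax":-0.3,"ay":0.2,"az":0},{"fingers":20,"x":0,"y":0,"z":0,"ax":-0.3,"ay":0.2,"az":0},{"fingers":20,"x":0,"y":0,"z":0,"ax":0,"ay":0,"az":0},{"fingers":20,"x":0,"y":0,"z":0,"ax":0,"ay":0,"az":0},{"fingers":20,"x":0,"y":0,"z":0,"ax":0,"ay":0,"az":0}]'

```text
t: 28.75
eef_pos: [0.5289, 0.1207, 0.0515]
tool_rot: [-0.0, 0.682, 0.731, 0.004]
contact_force: [-21.7, -28.1, 10.8]
gripper_width: 0.33
grasp_force: 108.7
```

```bash
python3 -c "
from h import *
p,R,o=pose(); print(p,R.as_matrix().round(4).tolist(),o['contact_force'],o['torque'])
s=cam('scene','s9.png'); b=cv2.imread('pics/s9.png',0)
for m in ('s7','s8'):
  a=cv2.imread('pics/%s.png'%m,0)
  for n,(x0,y0,x1,y1) in dict(collars=(404,208,432,240),body=(355,232,440,265)).items(): print(m,n,cv2.phaseCorrelate(np.float32(a[y0:y1,x0:x1]),np.float32(b[y0:y1,x0:x1])))
i=cv2.imread('pics/s9.png'); cv2.imwrite('pics/crop9.png',cv2.resize(i[200:285,345:470],None,fx=6.2,fy=6.2,interpolation=cv2.INTER_CUBIC))"
```

```text
[0.52892381 0.12067148 0.05145799] [[-0.0692, 0.9976, 0.0045], [0.9976, 0.0692, 0.006], [0.0057, 0.0049, -1.0]] [-21.66220721 -28.09188043  10.82001821] [-6.32116336  5.39198976  1.77384698]
s7 collars ((-0.09675813100356834, 0.0007724644018480831), 1.0196757410963377)
s7 body ((0.09551832835328611, 0.02199360419569274), 0.9942101135665988)
s8 collars ((-0.3779143229055144, -0.11010074325520236), 0.9885604058702787)
s8 body ((-0.008725088895296551, 0.04521877023423926), 0.979824474417133)
```

View pics/crop9.png

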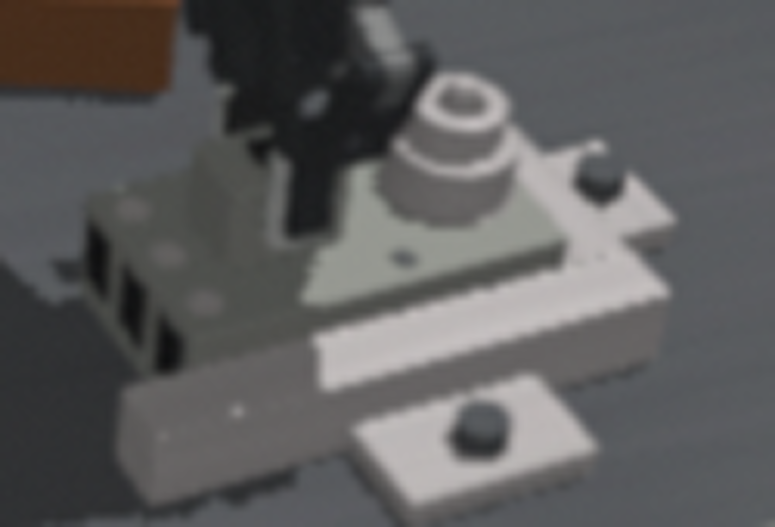

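The tool is upright again, the body is flat, and both collars are seated. As a last check, I'll push more against the long fence: if x doesn't move, the fence is taking the load.

jog_arm --rows '[{"fingers":20,"x":0,"y":1,"z":-0.1,"ax":0,"ay":0,"az":0},{"fingers":20,"x":0,"y":1,"z":-0.1,"ax":-0.2,"ay":0,"az":0},{"fingers":20,"x":0,"y":1,"z":-0.1,"ax":0,"ay":0,"az":0},{"fingers":20,"x":0,"y":1,"z":0,"ax":0,"ay":0,"az":0},{"fingers":20,"x":0,"y":1,"z":0,"ax":0,"ay":0,"az":0},{"fingers":20,"x":0,"y":0,"z":0,"ax":0,"ay":0,"az":0},{"fingers":20,"x":0,"y":0,"z":0,"ax":0,"ay":0,"az":0},{"fingers":20,"x":0,"y":0,"z":0,"ax":0,"ay":0,"az":0}]'

```text
t: 29.6
eef_pos: [0.529, 0.1207, 0.0514]
tool_rot: [-0.003, 0.682, 0.731, 0.002]
contact_force: [-35.1, -28.0, 26.0]
gripper_width: 0.325
grasp_force: 110.7
```

jog_arm --rows '[{"fingers":20,"x":1,"y":0,"z":-0.2,"ax":0,"ay":0,"az":0},{"fingers":20,"x":1,"y":0,"z":-0.2,"ax":0,"ay":0.2,"az":0},{"fingers":20,"x":1,"y":0,"z":-0.2,"ax":0,"ay":0,"az":0},{"fingers":20,"x":0,"y":0,"z":0,"ax":0,"ay":0,"az":0},{"fingers":20,"x":0,"y":0,"z":0,"ax":0,"ay":0,"az":0},{"fingers":20,"x":0,"y":0,"z":0,"ax":0,"ay":0,"az":0},{"fingers":20,"x":0,"y":0,"z":0,"ax":0,"ay":0,"az":0},{"fingers":20,"x":0,"y":0,"z":0,"ax":0,"ay":0,"az":0}]'

```text
t: 30.4
eef_pos: [0.529, 0.1207, 0.0515]
tool_rot: [-0.003, 0.683, 0.731, 0.002]
contact_force: [-32.6, -35.5, 19.0]
gripper_width: 0.327
grasp_force: 109.8
```

Neither axis gave way under about 33 N and 35 N, so the body is pressed on both fences. Handing in.

```bash
python3 -c "
from station import bot
print(bot.hand_in())"
```

```text
the job is handed in; nothing more can be done
None
```

I handed the job in at about 30 s with both collars home on the stud and the switch body held flush in the corner, pressed with roughly 33 N toward the long fence and 35 N toward the short one; the hand-in returned no verdict.

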